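Cull the chipped lid, close and press home the parts tub

ROBOT

A 7-joint arm with a two-finger parallel gripper is mounted at the origin on the work surface. World frame = base frame: x ahead of the robot, y to its left, z up, the work surface at z = 0. Lengths are in m, angles in rad, forces in N, time in s.
With the tool pointing down it reaches from about 0.425 to 1.025 m from the base axis. Payload 3.6 kg.
Tool frame: the origin (TCP) lies at the very end of the fingers, on their centre line; the grasp point (between the pads) lies 19 mm behind it; z points along the fingers, y is the line along which they close (so a half turn about z gives the same grasp; the last joint's range is limited). The gripper opens to 85 mm and grips with 20 to 120 N. Pads are 22 mm wide; open, the fingers measure 114 mm over their backs; the gripper's body (76 mm by 85 mm) begins 54 mm behind the grasp point. The pads swing forward as they close: fully open they stand 13 mm farther back than shut.
Start: joints at [1.194, 0.591, 0.048, 1.609, -0.033, 0.943, -0.034], TCP at [0.203, -0.696, 0.231] pointing down, gripper open.
Joint ranges: [-2.69, 2.69], [-0.47, 2.24], [-1.27, 1.36], [0.19, 2.51], [-1.53, 4.68], [0.08, 2.07], [-3.09, 3.09]. Speed limits (rad/s): [2.57, 2.57, 3.14, 3.14, 3.14, 3.14, 3.14].

INTERFACE

Orientations are given as a unit quaternion [x, y, z, w].
In Python, from cell import bot, eyes, job_done, get_obs gives the robot as it stands (bot), with the cameras (eyes), the job as plain functions and the readings as plain functions.
- The arm moves only by the tool hand_motion, called after "Emit:" by a JSON object that holds its "api" and its "payload". Schema: {"type":"object","properties":{"deltas":{"type":"string"},"force":{"type":"number"},"only":{"type":"string"},"quiet":{"type":"boolean"},"lines":{"type":"string"}},"required":["deltas"],"additionalProperties":false}. deltas is a string of 1 to 12 rows, parted by semicolons, with the numbers parted by commas; each row has 5 numbers: the finger opening in m, then dx, dy, dz in m, then a turn about the tool's z in rad; each row shifts and turns the commanded pose from where the row before left it, along the tool's axes as they then stand; what a row does not reach is not made up. A row lasts 1/12 s, in which the tool goes at most 0.0417 m and 0.125 rad, less where a joint would pass 70% of its speed; a pose out of reach is approached as far as the arm can. The fingers move at their own pace and stop on an object; force is the grip in N (left out, the last holds). Time passes only in rows, so rows that do not move let the fingers close. The tool returns the time, the measured TCP pose, the force, the opening and the grip force at its end. only (a regular expression) keeps the lines of the reply that match it, lines (a string "A,B") keeps lines A to B, and quiet returns only ok. Input that does not fit is refused with a message, and nothing moves.
- get_obs(): the state, without advancing time (a new reading comes with each control period).
- eyes.snapshot(name): name is "side" or "top"; returns the picture (400x640x3 uint8, blue, green, red); there is no depth.
- eyes.get_calibration(name): a dict with "fovy" (degrees; the focal length in pixels is half the picture's height over the tangent of half this angle, whatever the lens; pixels are square), "cx", "cy" (the principal point, pixels), "origin" and "rotation" of the camera in the world. Camera axes: x right, y up, looking along -z (the intrinsics and any distortion apply to the point x, -y, -z); pixel columns grow to the right and rows downward; lengths in m; the calibration is good to about 2 mm. A picture is of the moment at which its call begins. get_calibration takes no time and is no camera call.
- job_done(): hands the job in; it is judged then, once.
The state is a dict: "time_s": time; "joints": joint angles; "joint_vel": joint speeds; "tau": joint torques, N m; "eef_pos": TCP position; "eef_rot": TCP orientation; "wrist_force": force on the tool from outside, world axes, zero at the start; "moment": the same for the moment, N m; "finger_gap": finger opening in m; "grasp_force": force on a finger pad.
Only numpy, scipy, OpenCV 4.12 (cv2) and the standard library are available. Lean on these libraries where they do the work, as an engineer would, in place of code of your own. Each camera call takes 0.05 s, during which the arm holds its last target. There are 200 camera calls.

TASK

Put the blue lid with the broken-off corner in the yellow scrap tray, and close the white parts tub with the sound blue lid. The rack lets a lid be taken only by its two short ends, and the clamp lets it onto the tub only when held by its two long sides, so rest the sound lid flat on the cork square, let go and take it again the other way. Set it on the tub's raised orange seals and let go, then push both ends down until the lid is fully home and level; leave everything else on the desk where it is.

Things in the scene. Friction and masses are not known exactly. Their poses are not given: they have to be found in the camera images.
- lid: sound blue plastic lid, about 45 g: a whole rectangular plate 64 (x) by 48 (y) by 12 thick with, centred under it, a plug 46 (x) by 32 (y) by 12 deep, its lowest 4 stepped in by 2 all round as a lead. Origin at the centre of the plug's underside; the plate lies from z = 12 to z = 24; z up. Half a turn makes no difference. It starts flat in one lane of the rack, its x along the lane.
- chipped: waste blue lid, the same sizes and origin, but its +x +y corner is broken off: a piece 24 (x) by 22 (y) is missing from the plate (and from the plug below), so that its +x end face spans only y = -24 to 2. It starts in another lane of the rack, x along the lane.
- rack: plywood lid rack with white floor, fixed, 56 (x) by 178 (y); base 4 thick, four walls 4 thick and 32 high along x form three lanes 54 wide, centred at y = -58, 0, 58 and open at both ends (+x and -x), where a lid's ends stick out by about 4. One lane holds the sound lid, one the chipped lid, one a red paint pot. Origin at the centre of the underside.
- cork: cork square, fixed, 110 by 110 by 3 thick, empty; origin at the centre of its underside: the place to put the sound lid down.
- tray: yellow scrap tray, fixed, open on top, 110 by 110 by 30 high, walls and floor 4 thick; origin at the centre of its underside.
- tub: white parts tub, fixed, 62 (x) by 46 (y), rim 45 high, mouth 52 (x) by 38 (y): the plug has 3 of play each side; lid x goes along tub x, either way round. Grey clamp jaws 40 wide (y), 65 high, from x = 39 to 51 and -39 to -51; y sides free. Origin at the centre of the underside.
- tub_rim (a point): centre of the tub's mouth at rim height, 45 above the tub's origin. The orange seals stand 5 above the rim, so a lid just laid on is 5 proud (its origin 38 above the tub's); fully home its plate lies on the rim (its origin 33 above the tub's, its top 57).
- seal_a (a joint): seal strip at the tub's +x end (x = 28.5): 0 = raised, 0.005 = fully down. Stiff friction: it gives at about 8 N, stays where it is left and does not spring back. A lid end is pressed from above about 18 from the lid's centre with 10 to 20 N.
- seal_b (a joint): the same strip at the tub's -x end (x = -28.5)
- pot_red: bystander: red paint pot with white cap, diameter 37, 39 high, in a rack lane; origin at the centre of its underside
- pot_green: bystander: green paint pot, same size and origin
- pot_orange: bystander: orange paint pot, same size and origin
- pot_black: bystander: black paint pot, same size and origin
- phone: bystander: black phone lying flat, 150 (x) by 72 (y) by 9; origin at the centre of its underside
- earcase: bystander: grey earphone case, 62 (x) by 48 (y) by 24; origin at the centre of its underside
- stirrer: bystander: wooden stirring stick lying flat, 24 (x) by 200 (y) by 8; origin at the centre of its underside

How it is judged:
By the outcome, as a careful person would: the job done as asked, in the order asked, and still so for the second after the job is handed in, with the robot touching nothing.
It also fails if it takes over 64 s, if anything falls off the work surface, if the arm or the gripper's body presses on something with over 40 N, if the wrist force passes 120 N, or if a joint passes its speed limit or range.

## Working session

There is one attempt and no reset: what is moved stays moved. The work goes in short steps, Python scripts to look and compute and a tool call to move; the robot and the scene stay as the last step left them, time stands still between calls to the robot, and variables do not carry over. Pictures are saved under pics/ and viewed, at most 13 in all, crops included, and the job is handed in when it is done.

```bash
ls; mkdir -p pics; python3 - <<'E'
from cell import bot, eyes, job_done, get_obs
import cv2
for n in("side","top"):
    im=eyes.snapshot(n); cv2.imwrite(f"pics/{n}0.png",im); c=eyes.get_calibration(n); print(n,c)
o=get_obs(); print({k:o[k] for k in("time_s","eef_pos","eef_rot","finger_gap","wrist_force")})
E
```

```text
cell.py
pics
side {'fovy': 42.948091831710414, 'cx': 311.4990279187796, 'cy': 193.8175995504316, 'origin': array([0.25036973, 0.96811206, 1.01068591]), 'rotation': array([-0.05007327,  0.38721728,  0.913884  , -0.11122718])}
top {'fovy': 44.86729628022854, 'cx': 318.4265929094156, 'cy': 198.49460051645386, 'origin': array([0.25524451, 0.01950709, 1.37482535]), 'rotation': array([-0.06612859,  0.05895307,  0.71312187, -0.69541983])}
{'time_s': 0.1, 'eef_pos': array([ 0.20278546, -0.69526816,  0.23021977]), 'eef_rot': array([ 9.89945476e-01,  1.41445685e-01, -1.98748514e-04, -1.01669644e-03]), 'finger_gap': 0.08531962275095212, 'wrist_force': array([ 0.98957891, -0.24029266, -0.54698462])}
```

View pics/top0.png

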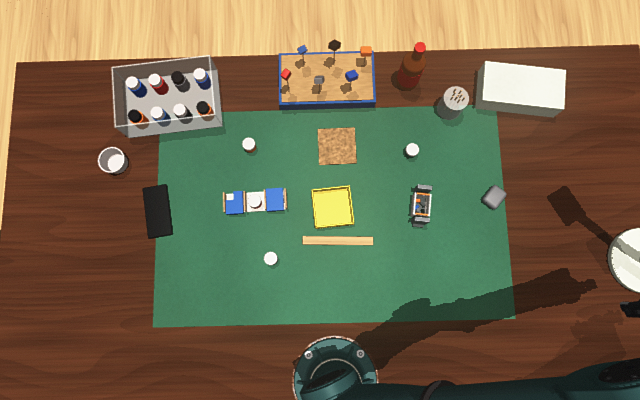

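View pics/side0.png

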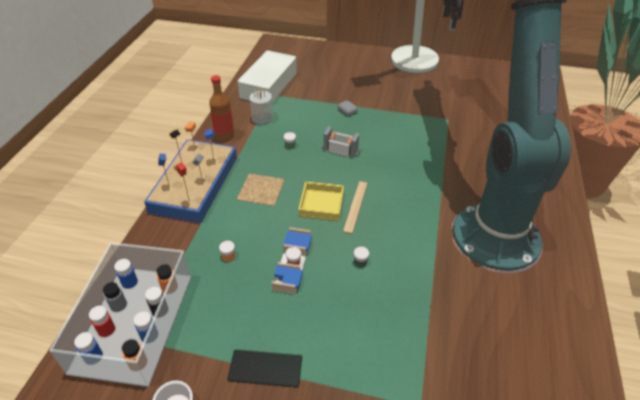

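```bash
cat > h.py <<'E'
import numpy as np, cv2
from scipy.spatial.transform import Rotation as R
from cell import bot, eyes, job_done, get_obs
C={n:eyes.get_calibration(n) for n in("side","top")}
def ray(n,u,v):
    c=C[n]; f=200/np.tan(np.radians(c["fovy"]/2))
    d=R.from_quat(c["rotation"]).apply([(u-c["cx"])/f,-(v-c["cy"])/f,-1]); return c["origin"],d
def plane(n,u,v,z):
    o,d=ray(n,u,v); return o+d*(z-o[2])/d[2]
def proj(n,p):
    c=C[n]; f=200/np.tan(np.radians(c["fovy"]/2))
    q=R.from_quat(c["rotation"]).inv().apply(np.array(p)-c["origin"]); return np.array([c["cx"]-f*q[0]/q[2],c["cy"]+f*q[1]/q[2]])
def tri(pt,ps):
    (o1,d1),(o2,d2)=ray("top",*pt),ray("side",*ps)
    t=np.linalg.lstsq(np.c_[d1,-d2],o2-o1,rcond=None)[0]; a,b=o1+t[0]*d1,o2+t[1]*d2
    return (a+b)/2,np.linalg.norm(a-b)
def crop(im,x,y,w,h,s): return cv2.resize(im[y:y+h,x:x+w],None,fx=s,fy=s,interpolation=cv2.INTER_CUBIC)
E
python3 - <<'E'
from h import *
t=cv2.imread("pics/top0.png"); s=cv2.imread("pics/side0.png")
a=np.hstack([crop(t,215,180,80,50,5),crop(t,390,175,80,50,5)])
b=np.hstack([crop(s,260,215,80,70,5)[:350],crop(s,300,110,80,70,5)[:350]])
cv2.imwrite("pics/mos.png",np.vstack([a,b]))
for n,im in(("top",t),("side",s)):
    hsv=cv2.cvtColor(im,cv2.COLOR_BGR2HSV)
    for nm,lo,hi in(("blue",(100,120,80),(125,255,255)),("yel",(22,140,100),(35,255,255)),("cork",(5,70,90),(20,190,220)),("white",(0,0,190),(180,50,255))):
        m=cv2.inRange(hsv,lo,hi)
        for c in cv2.findContours(m,0,1)[0]:
            A=cv2.contourArea(c)
            if A>60 and 120<c[:,0,1].mean()<300 and 200<c[:,0,0].mean()<450:
                r=cv2.minAreaRect(c); print(n,nm,A,np.round(r[0],1),np.round(r[1],1),round(r[2],1),cv2.boxPoints(r).round(1).tolist())
E
```

```text
top blue 283.0 [234. 202.] [22. 16.] 90.0 [[226.0, 191.0], [242.0, 191.0], [242.0, 213.0], [226.0, 213.0]]
top blue 343.0 [274.5 199. ] [22. 17.] 90.0 [[266.0, 188.0], [283.0, 188.0], [283.0, 210.0], [266.0, 210.0]]
top yel 1451.5 [332.2 206.5] [39.3 39.3] 83.7 [[310.5, 189.1999969482422], [349.5, 184.8000030517578], [353.8999938964844, 223.89999389648438], [314.79998779296875, 228.1999969482422]]
top cork 1179.0 [336.7 145.7] [35.9 37.3] 87.4 [[317.29998779296875, 128.60000610351562], [354.5, 126.9000015258789], [356.20001220703125, 162.8000030517578], [318.8999938964844, 164.5]]
top white 120.0 [270. 258.] [12. 12.] 90.0 [[264.0, 252.0], [276.0, 252.0], [276.0, 264.0], [264.0, 264.0]]
top white 301.0 [255.2 201.1] [19.1 17.6] 86.2 [[245.6999969482422, 192.1999969482422], [263.29998779296875, 191.0], [264.6000061035156, 210.0], [247.0, 211.1999969482422]]
top white 107.0 [412. 149.] [12. 12.] 90.0 [[406.0, 143.0], [418.0, 143.0], [418.0, 155.0], [406.0, 155.0]]
top white 102.5 [248.  143.5] [11. 12.] 90.0 [[242.0, 138.0], [254.0, 138.0], [254.0, 149.0], [242.0, 149.0]]
side blue 327
[... 1197 characters left out ...]
0 [260.3 189. ] [41.9 26.8] 9.1 [[237.5, 199.0], [241.8000030517578, 172.5], [283.1000061035156, 179.10000610351562], [278.8999938964844, 205.60000610351562]]
side cork 73063.5 [255.  199.5] [510. 399.] -0.0 [[0.0, 399.0], [0.0, 0.0], [510.0, 0.0], [510.0, 399.0]]
side white 114.5 [360.8 252.2] [12.7 12. ] 45.0 [[352.0, 252.0], [360.5, 243.5], [369.5, 252.5], [361.0, 261.0]]
side white 159.5 [289.  254.5] [11.6 21.9] 63.4 [[276.6000061035156, 254.1999969482422], [296.20001220703125, 244.39999389648438], [301.3999938964844, 254.8000030517578], [281.79998779296875, 264.6000061035156]]
side white 109.5 [226.5 246.5] [11. 13.] 90.0 [[220.0, 241.0], [233.0, 241.0], [233.0, 252.0], [220.0, 252.0]]
```

View pics/mos.png

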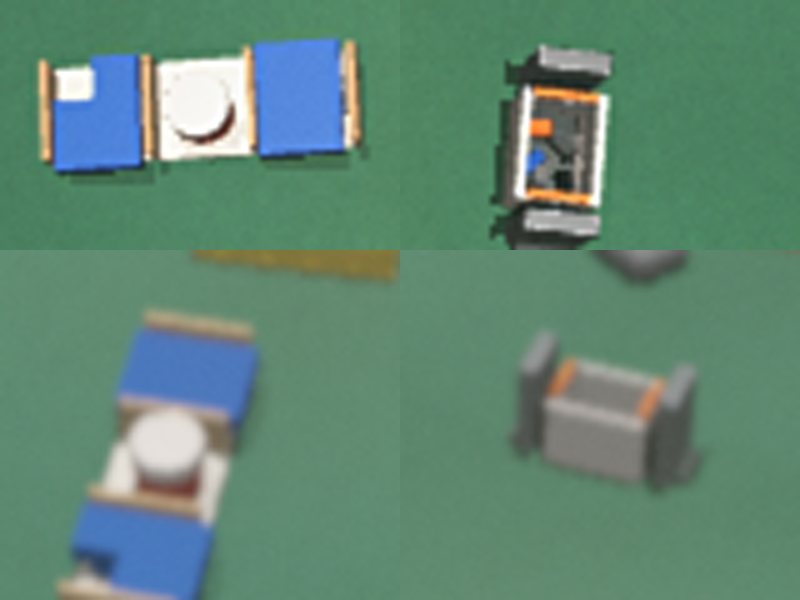

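```bash
cat >> h.py <<'E'
HS={"blue":((100,110,70),(125,255,255)),"yel":((20,130,90),(36,255,255)),"cork":((5,60,90),(22,190,230)),"orange":((5,150,150),(18,255,255)),"white":((0,0,190),(180,50,255)),"grey":((0,0,60),(180,40,255))}
def rects(im,nm,x,y,w,h,amin=20,k=8):
    m=cv2.inRange(cv2.cvtColor(crop(im,x,y,w,h,k),cv2.COLOR_BGR2HSV),*HS[nm]); out=[]
    for c in cv2.findContours(m,0,1)[0]:
        if cv2.contourArea(c)>amin*k*k:
            r=cv2.minAreaRect(c); f=lambda p:(np.array(p)+.5)/k-.5+[x,y]
            M=cv2.moments(c); out.append((f(cv2.boxPoints(r)),f([M["m10"]/M["m00"],M["m01"]/M["m00"]]),np.array(r[1])/k,r[2]))
    return out
E
python3 - <<'E'
from h import *
np.set_printoptions(precision=4,suppress=True)
t=cv2.imread("pics/top0.png"); s=cv2.imread("pics/side0.png")
def show(lbl,b,n,z):
    P=np.array([plane(n,*p,z) for p in b]); e=[np.linalg.norm(P[i]-P[(i+1)%4]) for i in range(4)]
    print(lbl,n,b.round(1).tolist(),"ctr",P.mean(0),"edges",np.array(e),"ang",np.degrees(np.arctan2(*(P[1]-P[0])[1::-1])))
for lbl,nm,bt,bs,z in(("chip","blue",(220,185,25,33),(265,255,45,40),.028),("sound","blue",(258,182,32,35),(275,220,42,35),.028),("tray","yel",(300,175,65,65),(290,170,65,60),.03),("cork","cork",(310,120,55,50),(230,165,60,45),.003),("seal","orange",(412,188,25,10),(405,105,5,5),.05),("seal","orange",(412,211,25,7),(405,105,5,5),.05)):
    for n,im,b in(("top",t,bt),("side",s,bs)):
        for r in rects(im,nm,*b,amin=8): show(lbl,r[0],n,z); print("   cen",r[1])
E
```

```text
chip top [[224.4, 191.0], [242.1, 190.2], [243.1, 213.4], [225.4, 214.2]] ctr [0.4923 0.2699 0.028 ] edges [0.0505 0.0667 0.0501 0.0668] ang -88.99691813891239
   cen [234.865  203.7584]
chip side [[271.6, 279.4], [277.0, 262.3], [303.5, 270.7], [298.0, 287.8]] ctr [0.4899 0.2671 0.028 ] edges [0.0522 0.0698 0.0511 0.0676] ang -87.57384685463342
   cen [288.6563 274.8055]
sound top [[265.1, 187.9], [282.4, 187.1], [283.5, 210.3], [266.2, 211.2]] ctr [0.4981 0.155  0.028 ] edges [0.0491 0.0669 0.0487 0.0669] ang -88.72379829731915
   cen [274.267  199.0882]
sound side [[283.0, 242.5], [287.0, 227.9], [311.9, 234.8], [307.9, 249.3]] ctr [0.4968 0.1509 0.028 ] edges [0.0503 0.0693 0.0493 0.0673] ang -85.60022984273014
   cen [297.6728 238.8214]
tray top [[310.1, 188.9], [349.8, 184.5], [354.2, 224.1], [314.6, 228.6]] ctr [ 0.4725 -0.0078  0.03  ] edges [0.1129 0.1135 0.1113 0.1135] ang -84.9981896885046
   cen [332.1567 206.579 ]
tray side [[298.6, 215.4], [302.1, 182.1], [342.8, 186.4], [339.3, 219.7]] ctr [0.4705 0.0042 0.03  ] edges [0.1307 0.1163 0.129  0.1087] ang -79.36415206157626
   cen [321.0346 200.9962]
cork top [[317.0, 128.5], [354.6, 126.7], [356.4, 162.9], [318.7, 164.7]] ctr [ 0.6572 -0.0267  0.003 ] edges [0.1113 0.1102 0.1098 0.1102] ang -88.69146498863657
   cen [336.5981 145.7578]
cork side [[236.9, 199.0], [241.3, 172.0], [283.5, 178.8], [279.1, 205.9]] ctr [ 0.6572 -0.0279  0.003 ] edges [0.115  0.1311 0.112  0.1237] ang -76.49039138737558
   cen [260.628  189.1675]
seal top [[416.4, 193.8], [416.6, 191.8], [428.9, 193.1], [428.7, 195.1]] ctr [ 0.4992 -0.2595  0.05  ] edges [0.0057 0.0342 0.0057 0.0342] ang -9.3206906937698
   cen [422.5322 193.3982]
seal top [[415.0, 214.0], [415.2, 211.9], [427.2, 213.2], [426.9, 215.3]] ctr [ 0.4428 -0.2517  0.05  ] edges [0.0059 0.0328 0.0058 0.0328] ang -9.520157622010368
   cen [420.9247 213.6341]
```

```bash
cat > go.py <<'E'
# usage: go.py x y z yaw_deg(of tool y, world): prints turn needed and shift in tool axes after the turn
import sys; from h import *
x,y,z,w=map(float,sys.argv[1:5]); o=get_obs(); q=R.from_quat(o["eef_rot"]); M=q.as_matrix()
cur=np.degrees(np.arctan2(M[1,1],M[0,1])); dw=(w-cur+180)%360-180
M2=R.from_rotvec([0,0,np.radians(dw)]).as_matrix()@M
d=np.array([x,y,z])-o["eef_pos"]
print("t %.2f pos %s yaw %.2f | turn %.4f then"%(o["time_s"],np.round(o["eef_pos"],4),cur,-np.radians(dw)),np.round(M2.T@d,4),"before turn",np.round(M.T@d,4),"j",np.round(o["joints"],2))
E
python3 - <<'E'
from h import *
np.set_printoptions(precision=4,suppress=True)
print("sound +x-y top corner",tri((282.4,187.1),(287,227.9))); print("-x-y",tri((283.5,210.0),(311.9,234.8)))
print("chip -x-y",tri((243.1,213.0),(303.5,270.7)),"+x-y",tri((242.1,190.2),(277,262.3)))
print("cork ctr",tri((336.6,145.76),(260.6,189.17)))
# tub: seal centres side view
s=cv2.imread("pics/side0.png")
for r in rects(s,"orange",318,125,48,40,amin=2): print("side seal",r[1],plane("side",*r[1],.05))
# rack wall ends (top view mosaic px/5+offset), z=.036
for p in((45,62),(350,42),(46,160),(354,145)): print("wall",plane("top",(p[0]+.5)/5-.5+215,(p[1]+.5)/5-.5+180,.036))
E
python3 go.py .5 -.35 .23 3
```

```text
sound +x-y top corner (array([0.5298, 0.1309, 0.0382]), np.float64(0.0002792800940958066))
-x-y (array([0.4651, 0.1294, 0.0275]), np.float64(0.002212547929099572))
chip -x-y (array([0.4588, 0.2436, 0.025 ]), np.float64(0.004519743283090086)) +x-y (array([0.5231, 0.2445, 0.0386]), np.float64(0.0017341782035480017))
cork ctr (array([ 0.6561, -0.0267,  0.0022]), np.float64(0.0014167663588946292))
wall [0.5207 0.2973 0.036 ]
wall [0.5276 0.1249 0.036 ]
wall [0.4647 0.2961 0.036 ]
wall [0.4688 0.1234 0.036 ]
t 0.10 pos [ 0.2028 -0.6953  0.2302] yaw -73.74 | turn -1.3393 then [ 0.3292  0.3149 -0.0005] before turn [ 0.382  -0.2482  0.0007] j [ 1.19  0.59  0.05  1.61 -0.03  0.94 -0.03]
```

Emit:
{"api": "hand_motion", "payload": {"deltas": "0.085,0.0318,-0.0207,0,0;0.085,0.0318,-0.0207,0,0;0.085,0.0318,-0.0207,0,0;0.085,0.0318,-0.0207,0,0;0.085,0.0318,-0.0207,0,0;0.085,0.0318,-0.0207,0,0;0.085,0.0318,-0.0207,0,0;0.085,0.0318,-0.0207,0,0;0.085,0.0318,-0.0207,0,0;0.085,0.0318,-0.0207,0,0;0.085,0.0318,-0.0207,0,0;0.085,0.0318,-0.0207,0,0", "force": 40}}

```text
time_s: 1.1
eef_pos: [0.5004, -0.3489, 0.231]
eef_rot: [0.99, 0.141, -0.0, -0.0]
wrist_force: [0.5, -1.2, 0.1]
finger_gap: 0.0847
grasp_force: 0.0
```

Emit:
{"api": "hand_motion", "payload": {"deltas": "0.085,0,0,0,-0.12;0.085,0,0,0,-0.12;0.085,0,0,0,-0.12;0.085,0,0,0,-0.12;0.085,0,0,0,-0.12;0.085,0,0,0,-0.12;0.085,0,0,0,-0.12;0.085,0,0,0,-0.12;0.085,0,0,0,-0.12;0.085,0,0,0,-0.12;0.085,0,0,0,-0.12;0.085,0,0,0,0"}}

```text
time_s: 2.1
eef_pos: [0.4993, -0.3507, 0.2308]
eef_rot: [0.695, 0.719, 0.0, -0.001]
wrist_force: [0.2, -0.3, 0.2]
finger_gap: 0.0851
grasp_force: 0.0
```

```bash
python3 go.py .492 .259 .1 2
```

```text
t 2.10 pos [ 0.4993 -0.3507  0.2308] yaw 1.99 | turn -0.0002 then [0.6095 0.0141 0.1313] before turn [0.6095 0.014  0.1313] j [ 0.78  0.47 -0.33  1.87  0.2   0.84  0.38]
```

Emit:
{"api": "hand_motion", "payload": {"deltas": "0.085,0.04,0.001,0,0;0.085,0.04,0.001,0,0;0.085,0.04,0.001,0,0;0.085,0.04,0.001,0,0;0.085,0.04,0.001,0,0;0.085,0.04,0.001,0,0;0.085,0.04,0.001,0,0;0.085,0.04,0.001,0,0;0.085,0.04,0.001,0,0;0.085,0.04,0.001,0,0;0.085,0.04,0.001,0,0;0.085,0.04,0.001,0,0"}}

```text
time_s: 3.1
eef_pos: [0.4954, 0.1312, 0.2313]
eef_rot: [0.697, 0.717, -0.0, 0.0]
wrist_force: [1.7, -1.1, -0.3]
finger_gap: 0.085
grasp_force: 0.0
```

Emit:
{"api": "hand_motion", "payload": {"deltas": "0.085,0.0324,0.001,0.0263,0;0.085,0.0324,0.001,0.0263,0;0.085,0.0324,0,0.0263,0;0.085,0.0324,0,0.0263,0;0.085,0,0,0.0261,0;0.085,0,0,0,0;0.085,0,0,0,0"}}

```text
time_s: 3.68
eef_pos: [0.4924, 0.2577, 0.0989]
eef_rot: [0.696, 0.718, -0.002, -0.0]
wrist_force: [0.6, -0.7, 0.3]
finger_gap: 0.085
grasp_force: 0.0
```

```bash
python3 go.py .492 .259 .004 2
python3 -c "
from h import *
cv2.imwrite('pics/m2.png',np.hstack([crop(eyes.snapshot('top'),205,165,90,80,4),crop(eyes.snapshot('side'),240,190,100,80,4)]))"
```

```text
t 3.68 pos [0.4924 0.2577 0.0989] yaw 1.81 | turn -0.0032 then [0.0016 0.     0.0949] before turn [0.0016 0.     0.0949] j [-0.31  0.59 -0.35  2.07  0.38  0.54 -0.9 ]
```

View pics/m2.png

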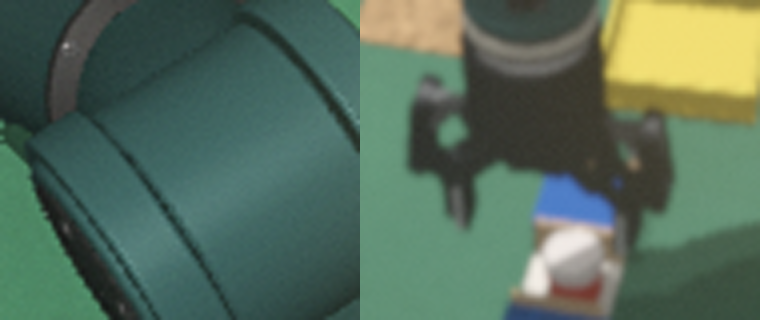

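```bash
python3 -c "
from h import *
p=np.array([.4924,.2577,.0989])
for dx in(.0425,-.0425):
  for dz in (0,.013): print(proj('side',p+[dx,0,dz]))"
```

```text
[268.73864628 249.37231468]
[268.37802971 245.74102802]
[304.20133429 256.2002633 ]
[304.1134353 252.5749189]
```

Emit:
{"api": "hand_motion", "payload": {"deltas": "0.085,0.0016,0,0.033,0;0.085,0,0,0.033,0;0.085,0,0,0.02,0;0.085,0,0,0.011,0;0.085,0,0,0,0;0.085,0,0,0,0;0.05,0,0,0,0;0.05,0,0,0,0;0.05,0,0,0,0;0.05,0,0,0,0;0.05,0,0,0,0;0.05,0,0,0,0", "force": 40}}

```text
time_s: 4.78
eef_pos: [0.4947, 0.2608, 0.0051]
eef_rot: [0.695, 0.719, 0.001, 0.001]
wrist_force: [0.0, -1.2, 5.5]
finger_gap: 0.0634
grasp_force: 43.0
```

Emit:
{"api": "hand_motion", "payload": {"deltas": "0.05,0,0,-0.01,0;0.05,0,0,-0.02,0;0.05,0,0,-0.03,0;0.05,0,0,-0.03,0;0.05,0,0,-0.02,0;0.05,0,0,0,0"}}

```text
time_s: 5.28
eef_pos: [0.4963, 0.2622, 0.1186]
eef_rot: [0.696, 0.719, 0.005, 0.001]
wrist_force: [0.0, 0.5, -0.6]
finger_gap: 0.0631
grasp_force: 44.6
```

```bash
python3 go.py .466 -.013 .11 -42
python3 -c "
from h import *
cv2.imwrite('pics/m3.png',crop(eyes.snapshot('side'),220,170,140,120,4))"
```

```text
t 5.28 pos [0.4963 0.2622 0.1186] yaw 1.86 | turn 0.7655 then [-0.2249  0.1615  0.0089] before turn [-0.2741 -0.0393  0.007 ] j [-0.3   0.57 -0.37  2.06  0.37  0.57 -0.89]
```

View pics/m3.png

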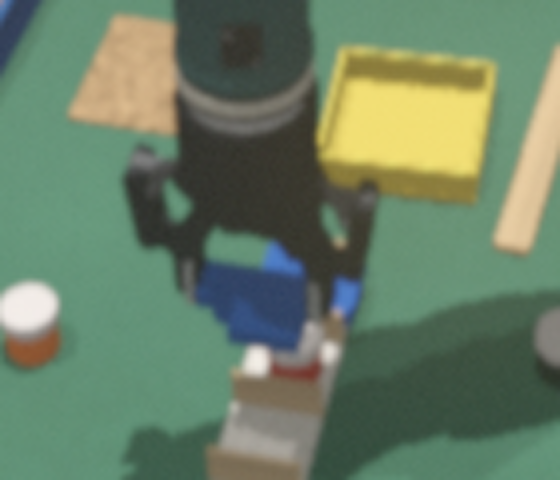

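Emit:
{"api": "hand_motion", "payload": {"deltas": "0.05,-0.0343,-0.0049,0,0;0.05,-0.0343,-0.0049,0,0;0.05,-0.0343,-0.0049,0,0;0.05,-0.0343,-0.0049,0,0;0.05,-0.0343,-0.0049,0,0;0.05,-0.0343,-0.0049,0,0;0.05,-0.0343,-0.0049,0,0;0.05,-0.0343,-0.0049,0,0"}}

```text
time_s: 6.0
eef_pos: [0.4623, -0.0168, 0.1128]
eef_rot: [0.695, 0.719, -0.001, -0.0]
wrist_force: [1.3, -0.5, -1.0]
finger_gap: 0.0632
grasp_force: 44.5
```

Emit:
{"api": "hand_motion", "payload": {"deltas": "0.05,0,0,0,0.11;0.05,0,0,0,0.11;0.05,0,0,0,0.11;0.05,0,0,0,0.11;0.05,0,0,0,0.11;0.05,0,0,0,0.11;0.05,0,0,0,0.11;0.05,0,0,0,0"}}

```text
time_s: 6.67
eef_pos: [0.4628, -0.0151, 0.1128]
eef_rot: [0.915, 0.404, -0.001, -0.0]
wrist_force: [-0.6, -0.5, -0.7]
finger_gap: 0.0632
grasp_force: 44.5
```

```bash
python3 go.py .466 -.013 .008 -42
```

```text
t 6.67 pos [ 0.4628 -0.0151  0.1128] yaw -42.32 | turn -0.0056 then [0.0039 0.0011 0.1048] before turn [0.0039 0.001  0.1048] j [ 0.07  0.47 -0.17  2.27  0.2   0.41 -1.01]
```

Emit:
{"api": "hand_motion", "payload": {"deltas": "0.05,0.0039,0.001,0.03,0;0.05,0,0,0.035,0;0.05,0,0,0.02,0;0.05,0,0,0.012,0;0.05,0,0,0.007,0;0.05,0,0,0,0"}}

```text
time_s: 7.17
eef_pos: [0.4658, -0.0127, 0.0077]
eef_rot: [0.914, 0.406, -0.001, -0.001]
wrist_force: [1.2, -0.2, 0.5]
finger_gap: 0.0629
grasp_force: 44.5
```

Emit:
{"api": "hand_motion", "payload": {"deltas": "0.07,0,0,0,0;0.07,0,0,0,0;0.07,0,0,0,0;0.072,0,0,-0.01,0;0.072,0,0,-0.03,0;0.072,0,0,-0.035,0;0.085,0,0,-0.025,0;0.085,0,0,0,0"}}

```text
time_s: 7.83
eef_pos: [0.4698, -0.013, 0.1145]
eef_rot: [0.914, 0.405, 0.005, 0.002]
wrist_force: [0.8, 0.1, -0.6]
finger_gap: 0.0849
grasp_force: 0.0
```

```bash
python3 go.py .498 .154 .1 2
python3 -c "
from h import *
cv2.imwrite('pics/m4.png',crop(eyes.snapshot('side'),240,160,140,120,4))"
```

```text
t 7.83 pos [ 0.4698 -0.013   0.1145] yaw -42.25 | turn -0.7723 then [0.1658 0.0339 0.0159] before turn [ 0.1425 -0.0915  0.0148] j [ 0.07  0.47 -0.18  2.26  0.21  0.41 -1.02]
```

View pics/m4.png

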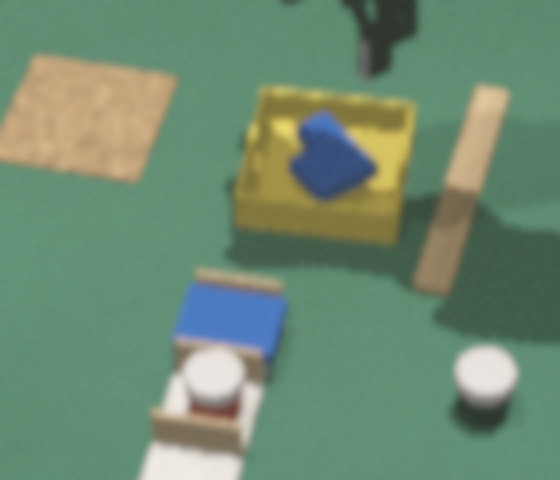

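Emit:
{"api": "hand_motion", "payload": {"deltas": "0.085,0,0,0,-0.11;0.085,0,0,0,-0.11;0.085,0,0,0,-0.11;0.085,0,0,0,-0.11;0.085,0,0,0,-0.11;0.085,0,0,0,-0.11;0.085,0,0,0,-0.112;0.085,0.0332,0.007,0.003,0;0.085,0.0332,0.007,0.003,0;0.085,0.0332,0.007,0.003,0;0.085,0.0332,0.007,0.003,0;0.085,0.0332,0.007,0.003,0"}}

```text
time_s: 8.88
eef_pos: [0.4954, 0.1552, 0.0935]
eef_rot: [0.695, 0.719, -0.001, -0.0]
wrist_force: [0.3, -1.0, 0.1]
finger_gap: 0.0846
grasp_force: 0.0
```

Emit:
{"api": "hand_motion", "payload": {"deltas": "0.085,0,0,0,0;0.085,0,0,0,0"}}

```text
time_s: 9.05
eef_pos: [0.4956, 0.1569, 0.0938]
eef_rot: [0.693, 0.721, 0.0, -0.001]
wrist_force: [0.0, -0.7, 0.3]
finger_gap: 0.0855
grasp_force: 0.0
```

```bash
python3 go.py .498 .154 .002 2
```

```text
t 9.05 pos [0.4956 0.1569 0.0938] yaw 2.29 | turn 0.0051 then [-0.0031  0.0024  0.0918] before turn [-0.0031  0.0024  0.0918] j [-0.13  0.57 -0.36  2.15  0.42  0.48 -0.77]
```

Emit:
{"api": "hand_motion", "payload": {"deltas": "0.085,-0.002,0.002,0.033,0;0.085,0,0,0.033,0;0.085,0,0,0.016,0;0.085,0,0,0.009,0;0.085,0,0,0,0;0.085,0,0,0,0;0.05,0,0,0,0;0.05,0,0,0,0;0.05,0,0,0,0;0.05,0,0,0,0;0.05,0,0,0,0;0.05,0,0,0,0", "force": 40}}

```text
time_s: 10.05
eef_pos: [0.4988, 0.1522, 0.0046]
eef_rot: [0.695, 0.719, 0.001, 0.001]
wrist_force: [-0.7, 0.3, 6.5]
finger_gap: 0.063
grasp_force: 44.1
```

Emit:
{"api": "hand_motion", "payload": {"deltas": "0.05,0,0,-0.01,0;0.05,0,0,-0.02,0;0.05,0,0,-0.03,0;0.05,0,0,-0.03,0;0.05,0,0,-0.02,0;0.05,0,0,0,0"}}

```text
time_s: 10.55
eef_pos: [0.5007, 0.1533, 0.1179]
eef_rot: [0.695, 0.719, 0.004, 0.002]
wrist_force: [0.4, -0.4, -1.0]
finger_gap: 0.0632
grasp_force: 44.4
```

```bash
python3 go.py .656 -.027 .11 -8
```

```text
t 10.55 pos [0.5007 0.1533 0.1179] yaw 1.98 | turn 0.1742 then [-0.157   0.1788  0.009 ] before turn [-0.1856  0.1489  0.0087] j [-0.09  0.54 -0.4   2.14  0.41  0.53 -0.75]
```

Emit:
{"api": "hand_motion", "payload": {"deltas": "0.05,-0.0265,0.0213,0,0;0.05,-0.0265,0.0213,0,0;0.05,-0.0265,0.0213,0,0;0.05,-0.0265,0.0213,0,0;0.05,-0.0265,0.0213,0,0;0.05,-0.0265,0.0213,0,0;0.05,-0.0265,0.0213,0,0;0.05,0,0,0,0.087;0.05,0,0,0,0.087;0.05,0,0,0,0;0.05,0,0,0,0"}}

```text
time_s: 11.47
eef_pos: [0.653, -0.0277, 0.113]
eef_rot: [0.754, 0.657, -0.0, -0.0]
wrist_force: [-0.7, -0.4, -0.5]
finger_gap: 0.0628
grasp_force: 44.3
```

```bash
python3 go.py .656 -.027 .004 -8
python3 -c "
from h import *
cv2.imwrite('pics/m5.png',crop(eyes.snapshot('side'),220,110,100,100,5))"
```

```text
t 11.47 pos [ 0.653  -0.0277  0.113 ] yaw -7.82 | turn 0.0032 then [0.0011 0.003  0.109 ] before turn [0.0011 0.003  0.109 ] j [ 0.23  0.67 -0.38  1.84  0.36  0.7  -0.49]
```

View pics/m5.png

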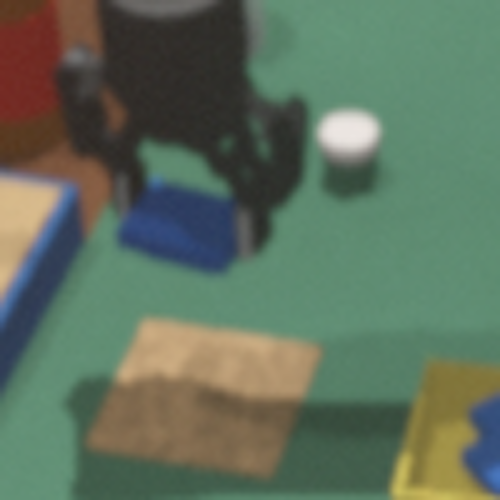

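Emit:
{"api": "hand_motion", "payload": {"deltas": "0.05,0.001,0.003,0.04,0;0.05,0,0,0.035,0;0.05,0,0,0.02,0;0.05,0,0,0.009,0;0.05,0,0,0,0;0.05,0,0,0.003,0;0.05,0,0,0,0"}}

```text
time_s: 12.1
eef_pos: [0.6577, -0.0268, 0.0073]
eef_rot: [0.754, 0.657, 0.001, 0.001]
wrist_force: [0.1, 0.6, 0.6]
finger_gap: 0.0628
grasp_force: 44.3
```

Emit:
{"api": "hand_motion", "payload": {"deltas": "0.05,0,0,0.0025,0;0.05,0,0,0,0;0.05,0,0,0.0015,0;0.05,0,0,0,0"}}

```text
time_s: 12.43
eef_pos: [0.6575, -0.0274, 0.0037]
eef_rot: [0.755, 0.656, 0.001, 0.001]
wrist_force: [-1.5, -0.1, 5.0]
finger_gap: 0.0628
grasp_force: 45.0
```

Contact with the cork. Release, lift, swing aside while turning for the regrasp, then measure.

Emit:
{"api": "hand_motion", "payload": {"deltas": "0.085,0,0,0,0;0.085,0,0,0,0;0.085,0,0,0,0;0.085,0,0,-0.005,0;0.085,0,0,-0.03,0;0.085,0,0,-0.04,0;0.085,0,0,-0.04,0;0.085,0,0,-0.02,0;0.085,-0.04,0,0,0;0.085,-0.04,0,0,0;0.085,-0.04,0,0,0;0.085,-0.04,0,0,0"}}

```text
time_s: 13.43
eef_pos: [0.6341, -0.1873, 0.1378]
eef_rot: [0.754, 0.657, 0.0, 0.0]
wrist_force: [0.3, -0.2, -0.1]
finger_gap: 0.0848
grasp_force: 0.0
```

Emit:
{"api": "hand_motion", "payload": {"deltas": "0.085,-0.04,0,0,0;0.085,-0.04,0,0,0;0.085,-0.04,0,0,0;0.085,0,0,0,0.12;0.085,0,0,0,0.12;0.085,0,0,0,0.12;0.085,0,0,0,0.12;0.085,0,0,0,0.12;0.085,0,0,0,0.12;0.085,0,0,0,0.12;0.085,0,0,0,0.12;0.085,0,0,0,0.12"}}

```text
time_s: 14.43
eef_pos: [0.6178, -0.3043, 0.1374]
eef_rot: [0.985, 0.172, 0.0, -0.0]
wrist_force: [0.1, 0.7, 0.1]
finger_gap: 0.0849
grasp_force: 0.0
```

Emit:
{"api": "hand_motion", "payload": {"deltas": "0.085,0,0,0,0.12;0.085,0,0,0,0.12;0.085,0,0,0,0.12;0.085,0,0,0,0.12;0.085,0,0,0,0"}}

```text
time_s: 14.85
eef_pos: [0.618, -0.304, 0.1373]
eef_rot: [0.998, -0.065, -0.0, 0.0]
wrist_force: [0.5, -0.5, 1.0]
finger_gap: 0.085
grasp_force: 0.0
```

```bash
cat > look.py <<'E'
from h import *
import sys
np.set_printoptions(precision=4,suppress=True); k=sys.argv[1]
t=eyes.snapshot("top"); s=eyes.snapshot("side"); cv2.imwrite(f"pics/t{k}.png",t); cv2.imwrite(f"pics/s{k}.png",s)
T,S=proj("top",[.657,-.027,.027]).round().astype(int),proj("side",[.657,-.027,.027]).round().astype(int)
for n,im,c in(("top",t,T),("side",s,S)):
    for r in rects(im,"blue",*(c-22),44,44,amin=80):
        P=np.array([plane(n,*p,.027) for p in r[0]]); print(n,P.mean(0),r[1],[np.linalg.norm(P[i]-P[i-1]).round(4) for i in(1,2)],[np.degrees(np.arctan2(*(P[i]-P[i-1])[1::-1])).round(1) for i in(1,2)])
cv2.imwrite(f"pics/c{k}.png",np.hstack([crop(t,*(T-40),80,80,4.9),crop(s,*(S-40),80,80,4.9)]))
E
python3 look.py 6; python3 go.py .657 -.027 .1 -98
```

```text
top [ 0.6593 -0.0238  0.027 ] [335.7938 142.6246] [np.float64(0.0663), np.float64(0.048)] [np.float64(-8.0), np.float64(-98.6)]
side [ 0.6575 -0.0206  0.027 ] [258.8448 184.2966] [np.float64(0.055), np.float64(0.0718)] [np.float64(-82.4), np.float64(170.4)]
t 14.95 pos [ 0.6179 -0.3042  0.1373] yaw -97.14 | turn 0.0150 then [ 1.00e-04 -2.80e-01  3.73e-02] before turn [ 0.0043 -0.2799  0.0373] j [ 0.38  0.65  0.02  1.76 -0.01  0.73 -1.29]
```

View pics/c6.png

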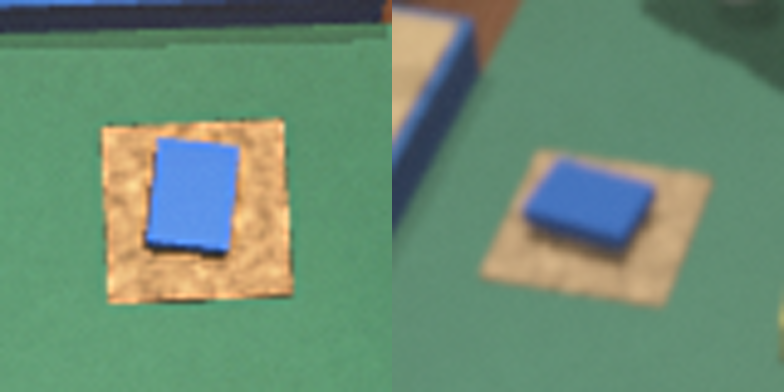

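Emit:
{"api": "hand_motion", "payload": {"deltas": "0.085,0.002,-0.04,0,0.016;0.085,0.001,-0.04,0,0;0.085,0,-0.04,0.005,0;0.085,0,-0.04,0.005,0;0.085,0,-0.04,0.01,0;0.085,0,-0.04,0.01,0;0.085,0,-0.04,0.01,0;0.085,0,0,0,0;0.085,0,0,0,0"}}

```text
time_s: 15.7
eef_pos: [0.6604, -0.0222, 0.0964]
eef_rot: [0.998, -0.067, -0.001, -0.001]
wrist_force: [0.6, -0.5, 0.3]
finger_gap: 0.085
grasp_force: 0.0
```

```bash
python3 go.py .658 -.024 .007 -98.2
python3 - <<'E'
from h import *
np.set_printoptions(precision=4,suppress=True)
HS["orange"]=((4,70,90),(20,255,255))
for i in range(1):
    t=eyes.snapshot("top"); s=eyes.snapshot("side"); cv2.imwrite("pics/t7.png",t); cv2.imwrite("pics/s7.png",s)
t0=cv2.imread("pics/top0.png")
for nm,im,n,b in(("t0",t0,"top",(412,186,25,34)),("t7",t,"top",(412,186,25,34)),("s7",s,"side",(315,125,55,45))):
    for r in rects(im,"orange",*b,amin=6): print(nm,r[1],r[2],plane(n,*r[1],.05))
E
```

```text
t 15.70 pos [ 0.6604 -0.0222  0.0964] yaw -97.69 | turn 0.0090 then [-0.002   0.0024  0.0894] before turn [-0.002   0.0023  0.0894] j [-0.06  0.67  0.03  1.85 -0.04  0.62 -1.7 ]
t0 [421.2367 213.7548] [13.1679  3.2148] [ 0.4424 -0.2521  0.05  ]
t0 [417.8649 200.0685] [4.    5.125] [ 0.4809 -0.2451  0.05  ]
t0 [422.6358 193.5449] [13.5027  3.0053] [ 0.4989 -0.2594  0.05  ]
t7 [421.1177 213.7387] [12.9802  3.3242] [ 0.4425 -0.2517  0.05  ]
t7 [417.898  200.1088] [4.25 5.  ] [ 0.4808 -0.2452  0.05  ]
t7 [422.5981 193.5104] [13.3933  3.118 ] [ 0.499  -0.2593  0.05  ]
s7 [349.5075 139.8076] [3.5218 8.4412] [ 0.4406 -0.2522  0.05  ]
s7 [331.8878 135.3512] [3.7582 8.4278] [ 0.4976 -0.2612  0.05  ]
```

Emit:
{"api": "hand_motion", "payload": {"deltas": "0.085,-0.002,0.002,0.033,0.009;0.085,0,0,0.033,0;0.085,0,0,0.014,0;0.085,0,0,0.007,0;0.085,0,0,0,0;0.085,0,0,0,0"}}

```text
time_s: 16.3
eef_pos: [0.6589, -0.0306, 0.0109]
eef_rot: [0.997, -0.077, 0.001, 0.0]
wrist_force: [0.2, 0.8, 0.7]
finger_gap: 0.0851
grasp_force: 0.0
```

```bash
python3 go.py .658 -.024 .007 -98.2
```

```text
t 16.30 pos [ 0.6589 -0.0306  0.0109] yaw -98.83 | turn -0.0111 then [-0.0018 -0.0064  0.0039] before turn [-0.0019 -0.0063  0.0039] j [-0.04  0.79  0.03  1.87 -0.05  0.48 -1.7 ]
```

Emit:
{"api": "hand_motion", "payload": {"deltas": "0.085,-0.0015,-0.006,0.0035,-0.011;0.085,0,0,0,0;0.085,0,0,0,0"}}

```text
time_s: 16.55
eef_pos: [0.6583, -0.0222, 0.0077]
eef_rot: [0.998, -0.07, 0.001, -0.0]
wrist_force: [-1.3, -1.3, 0.7]
finger_gap: 0.0852
grasp_force: 0.0
```

```bash
python3 go.py .658 -.024 .007 -98.2
```

```text
t 16.55 pos [ 0.6583 -0.0222  0.0077] yaw -98.06 | turn 0.0025 then [-0.0001  0.0019  0.0007] before turn [-0.0001  0.0019  0.0007] j [-0.05  0.8   0.03  1.88 -0.05  0.47 -1.7 ]
```

Emit:
{"api": "hand_motion", "payload": {"deltas": "0.085,0,0.001,0,0;0.04,0,0,0,0;0.04,0,0,0,0;0.04,0,0,0,0;0.04,0,0,0,0;0.04,0,0,0,0;0.04,0,0,0,0;0.04,0,0,0,0;0.04,0,0,0,0", "force": 40}}

```text
time_s: 17.3
eef_pos: [0.6578, -0.0245, 0.007]
eef_rot: [0.997, -0.071, 0.0, 0.0]
wrist_force: [-0.2, 1.0, 4.4]
finger_gap: 0.0472
grasp_force: 42.1
```

```bash
python3 go.py .658 -.024 .007 -98.2
```

```text
t 17.30 pos [ 0.6578 -0.0245  0.007 ] yaw -98.15 | turn 0.0008 then [ 0.0001 -0.0005  0.    ] before turn [ 0.0001 -0.0005  0.    ] j [-0.05  0.8   0.03  1.88 -0.05  0.47 -1.7 ]
```

Emit:
{"api": "hand_motion", "payload": {"deltas": "0.04,0,0,-0.01,0;0.04,0,0,-0.03,0;0.04,0,0,-0.04,0;0.04,0,0,-0.04,0;0.04,0,0,-0.01,0;0.04,0,0,0,0"}}

```text
time_s: 17.8
eef_pos: [0.6603, -0.0243, 0.141]
eef_rot: [0.997, -0.071, 0.004, -0.0]
wrist_force: [-0.2, -0.2, -1.0]
finger_gap: 0.047
grasp_force: 41.6
```

```bash
python3 go.py .4695 -.2562 .14 -98.2
```

```text
t 17.80 pos [ 0.6603 -0.0243  0.141 ] yaw -98.15 | turn 0.0008 then [-0.1557  0.2567 -0.0005] before turn [-0.156   0.2566 -0.0006] j [-0.06  0.61  0.05  1.83 -0.04  0.69 -1.71]
```

Emit:
{"api": "hand_motion", "payload": {"deltas": "0.04,-0.0195,0.0321,0,0;0.04,-0.0195,0.0321,0,0;0.04,-0.0195,0.0321,0,0;0.04,-0.0195,0.0321,0,0;0.04,-0.0195,0.0321,0,0;0.04,-0.0195,0.0321,0,0;0.04,-0.0195,0.0321,0,0;0.04,-0.0195,0.0321,0,0;0.04,0,0,0,0;0.04,0,0,0,0;0.04,0,0,0,0"}}

```text
time_s: 18.72
eef_pos: [0.4659, -0.2558, 0.1355]
eef_rot: [0.997, -0.071, -0.001, -0.001]
wrist_force: [0.4, 0.4, -0.9]
finger_gap: 0.0472
grasp_force: 41.6
```

```bash
python3 go.py .4695 -.2562 .07 -98.2
```

```text
t 18.72 pos [ 0.4659 -0.2558  0.1355] yaw -98.17 | turn 0.0005 then [ 0.0038 -0.      0.0655] before turn [ 0.0038 -0.      0.0655] j [ 0.41  0.49  0.02  2.12 -0.02  0.53 -1.28]
```

Emit:
{"api": "hand_motion", "payload": {"deltas": "0.04,0.0036,0,0.025,0;0.04,0,0,0.025,0;0.04,0,0,0.012,0;0.04,0,0,0,0;0.04,0,0,0,0;0.04,0,0,0,0"}}

```text
time_s: 19.22
eef_pos: [0.4714, -0.256, 0.0749]
eef_rot: [0.998, -0.07, 0.0, -0.0]
wrist_force: [-0.6, 0.3, 0.2]
finger_gap: 0.0471
grasp_force: 41.6
```

```bash
python3 go.py .4695 -.2562 .06 -98.2
python3 - <<'E'
from h import *
np.set_printoptions(precision=4,suppress=True)
s=eyes.snapshot("side"); c=proj("side",[.47,-.256,.06]).round().astype(int); cv2.imwrite("pics/c8.png",crop(s,*(c-35),70,70,8))
p=get_obs()["eef_pos"]; z=p[2]-.004
for r in rects(s,"blue",*(c-30),60,60,amin=20):
    P=[plane("side",*q,z+.024) for q in r[0]]; print(r[1],r[0].round(1).tolist(),np.array(P))
M=R.from_rotvec([0,0,np.radians(-8.2)]).as_matrix()
for x,y in((32,24),(-32,24),(32,-24),(-32,-24)): print("expect",proj("side",p*[1,1,0]+[0,0,z+.024]+M@[x/1e3,y/1e3,0]), proj("side",p*[1,1,0]+[0,0,z+.012]+M@[x/1e3,y/1e3,0]))
E
```

```text
t 19.22 pos [ 0.4714 -0.256   0.0749] yaw -98.02 | turn 0.0031 then [-0.0018  0.0005  0.0149] before turn [-0.0018  0.0005  0.0149] j [ 0.41  0.6   0.01  2.14 -0.02  0.41 -1.28]
[346.52   126.7077] [[341.9, 121.1], [352.7, 121.1], [352.7, 133.3], [341.9, 133.3]] [[ 0.4714 -0.2796  0.0954]
 [ 0.4397 -0.2873  0.0954]
 [ 0.4284 -0.2272  0.0954]
 [ 0.4592 -0.2198  0.0954]]
expect [327.6122 127.5875] [327.5458 130.8156]
expect [347.8326 132.4194] [347.6539 135.6585]
expect [333.22   118.8131] [333.125  122.0222]
expect [353.0849 123.4441] [352.8815 126.6648]
```

View pics/c8.png

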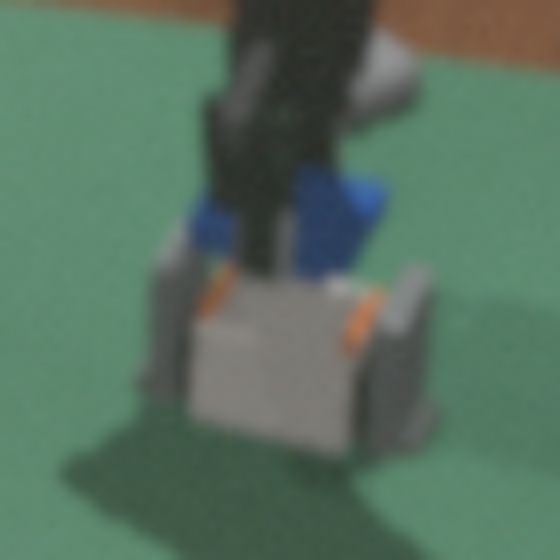

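Emit:
{"api": "hand_motion", "payload": {"deltas": "0.04,-0.0015,0.0005,0.012,0.003;0.04,0,0,0.01,0;0.04,0,0,0.004,0;0.04,0,0,0,0;0.04,0,0,0,0"}}

```text
time_s: 19.68
eef_pos: [0.4687, -0.2572, 0.0487]
eef_rot: [0.997, -0.072, -0.0, -0.0]
wrist_force: [0.5, 0.0, -0.2]
finger_gap: 0.047
grasp_force: 41.6
```

```bash
python3 go.py .4695 -.2562 .042 -98.2
```

```text
t 19.68 pos [ 0.4687 -0.2572  0.0487] yaw -98.31 | turn -0.0020 then [ 0.0006 -0.0011  0.0067] before turn [ 0.0006 -0.0011  0.0067] j [ 0.41  0.64  0.01  2.15 -0.02  0.35 -1.28]
```

Emit:
{"api": "hand_motion", "payload": {"deltas": "0.04,0.0005,-0.001,0.003,0;0.04,0,0,0.002,0;0.04,0,0,0.001,0;0.04,0,0,0,0"}}

```text
time_s: 20.02
eef_pos: [0.4694, -0.2561, 0.0426]
eef_rot: [0.997, -0.072, -0.0, -0.0]
wrist_force: [-0.4, 0.6, -0.7]
finger_gap: 0.0473
grasp_force: 41.6
```

```bash
python3 go.py .4695 -.2562 .042 -98.2
```

```text
t 20.02 pos [ 0.4694 -0.2561  0.0426] yaw -98.31 | turn -0.0019 then [0.0001 0.0001 0.0006] before turn [0.0001 0.0001 0.0006] j [ 0.41  0.65  0.01  2.15 -0.02  0.34 -1.28]
```

No sideways force, so the plug is entering the mouth. Go on to contact.

Emit:
{"api": "hand_motion", "payload": {"deltas": "0.04,0,0,0.001,0;0.04,0,0,0,0;0.04,0,0,0.001,0;0.04,0,0,0,0"}}

```text
time_s: 20.35
eef_pos: [0.4695, -0.2562, 0.0417]
eef_rot: [0.997, -0.072, 0.0, -0.0]
wrist_force: [-1.6, 2.3, 10.2]
finger_gap: 0.047
grasp_force: 42.9
```

Emit:
{"api": "hand_motion", "payload": {"deltas": "0.085,0,0,-0.001,0;0.085,0,0,0,0;0.085,0,0,0,0;0.085,0,0,0,0;0.085,0,0,-0.02,0;0.085,0,0,-0.04,0;0.085,0,0,-0.04,0;0.0,0,0.04,0,0;0.0,0,0.04,0,0;0,0,0.04,0,0;0,0,0.04,0,0;0,0,0.03,0,0"}}

```text
time_s: 21.35
eef_pos: [0.4403, -0.4485, 0.1418]
eef_rot: [0.997, -0.074, 0.0, 0.001]
wrist_force: [0.0, -0.0, 0.5]
finger_gap: 0.025
grasp_force: 0.0
```

```bash
cat > look2.py <<'E'
from h import *
import sys
np.set_printoptions(precision=4,suppress=True); k=sys.argv[1]; z=float(sys.argv[2])
t=eyes.snapshot("top"); s=eyes.snapshot("side"); cv2.imwrite(f"pics/t{k}.png",t); cv2.imwrite(f"pics/s{k}.png",s)
T,S=[proj(n,[.4695,-.2562,z]).round().astype(int) for n in("top","side")]
for n,im,c in(("top",t,T),("side",s,S)):
    for r in rects(im,"blue",*(c-22),44,44,amin=60):
        P=np.array([plane(n,*p,z) for p in r[0]]); print(n,r[0].round(1).tolist(),P.mean(0),[np.linalg.norm(P[i]-P[i-1]).round(4) for i in(1,2)],[np.degrees(np.arctan2(*(P[i]-P[i-1])[1::-1])).round(1) for i in(1,2)])
cv2.imwrite(f"pics/c{k}.png",np.hstack([crop(t,*(T-30),60,60,6.5),crop(s,*(S-30),60,60,6.5)]))
E
python3 look2.py 9 .062
```

```text
top [[412.8, 213.8], [414.9, 189.4], [433.5, 191.0], [431.4, 215.3]] [ 0.4722 -0.2568  0.062 ] [np.float64(0.0683), np.float64(0.0512)] [np.float64(-8.1), np.float64(-96.5)]
side [[327.5, 137.9], [330.6, 125.1], [353.7, 130.7], [350.6, 143.5]] [ 0.47   -0.2577  0.062 ] [np.float64(0.0654), np.float64(0.0761)] [np.float64(-85.7), np.float64(171.4)]
```

View pics/c9.png

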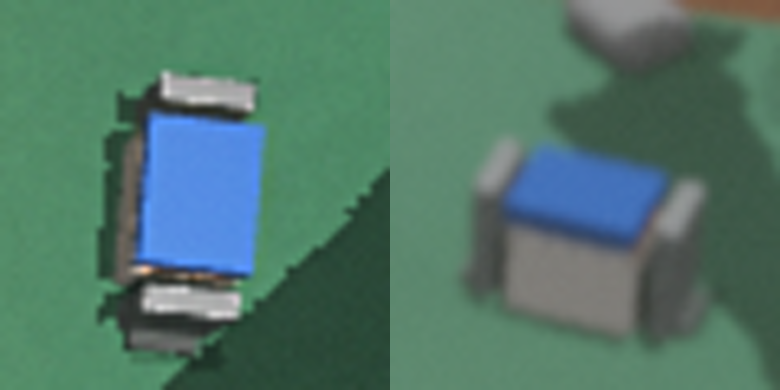

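```bash
python3 go.py .4873 -.2588 .08 -98.2
```

```text
t 21.45 pos [ 0.4387 -0.4524  0.1418] yaw -98.88 | turn -0.0118 then [ 0.0205 -0.1989  0.0607] before turn [ 0.0181 -0.1991  0.0607] j [ 0.72  0.58  0.01  1.9  -0.01  0.66 -0.99]
```

Emit:
{"api": "hand_motion", "payload": {"deltas": "0,0.004,-0.04,0,-0.012;0,0.004,-0.04,0,0;0,0.004,-0.04,0,0;0,0.004,-0.04,0.0,0;0,0.0035,-0.039,0.0,0;0,0,0,0.03,0;0,0,0,0.02,0;0,0,0,0.01,0;0,0,0,0,0;0,0,0,0,0"}}

```text
time_s: 22.28
eef_pos: [0.4876, -0.25, 0.0814]
eef_rot: [0.998, -0.067, -0.001, -0.0]
wrist_force: [0.4, -0.6, 1.3]
finger_gap: 0.0003
grasp_force: 0.0
```

```bash
python3 go.py .4873 -.2588 .066 -98.2
```

```text
t 22.28 pos [ 0.4876 -0.25    0.0814] yaw -97.67 | turn 0.0092 then [0.001  0.0088 0.0154] before turn [0.0009 0.0088 0.0154] j [ 0.38  0.6   0.01  2.11 -0.02  0.44 -1.3 ]
```

Emit:
{"api": "hand_motion", "payload": {"deltas": "0,0.001,0.005,0.005,0.006;0,0,0,0.01,0;0,0,0,0,0;0,0,0,0,0"}}

```text
time_s: 22.62
eef_pos: [0.488, -0.2553, 0.0664]
eef_rot: [0.998, -0.07, -0.0, -0.0]
wrist_force: [-0.1, -0.6, 0.1]
finger_gap: -0.0002
grasp_force: 0.0
```

```bash
python3 go.py .4873 -.2588 .06 -98.2
```

```text
t 22.62 pos [ 0.488  -0.2553  0.0664] yaw -98.04 | turn 0.0029 then [-0.0002  0.0036  0.0064] before turn [-0.0002  0.0036  0.0064] j [ 0.39  0.62  0.01  2.11 -0.02  0.41 -1.3 ]
```

Emit:
{"api": "hand_motion", "payload": {"deltas": "0,0,0.003,0.001,0;0,0,0,0.003,0;0,0,0,0.002,0;0,0,0,0,0"}}

```text
time_s: 22.95
eef_pos: [0.4884, -0.2585, 0.061]
eef_rot: [0.998, -0.07, 0.001, 0.0]
wrist_force: [0.2, -0.3, 2.4]
finger_gap: 0.0
grasp_force: 1.1
```

Emit:
{"api": "hand_motion", "payload": {"deltas": "0,0,0,0.001,0;0,0,0,0.001,0;0,0,0,0,0"}}

```text
time_s: 23.2
eef_pos: [0.4888, -0.2586, 0.0597]
eef_rot: [0.998, -0.07, 0.001, 0.001]
wrist_force: [-1.5, -0.5, 7.9]
finger_gap: 0.0001
grasp_force: 3.9
```

Emit:
{"api": "hand_motion", "payload": {"deltas": "0,0,0,0.001,0;0,0,0,0.001,0;0,0,0,0,0"}}

```text
time_s: 23.45
eef_pos: [0.4892, -0.2586, 0.0582]
eef_rot: [0.998, -0.07, 0.001, 0.001]
wrist_force: [-0.6, -0.2, 11.9]
finger_gap: -0.0004
grasp_force: 5.8
```

Emit:
{"api": "hand_motion", "payload": {"deltas": "0,0,0,0.001,0;0,0,0,0.001,0;0,0,0,0,0"}}

```text
time_s: 23.7
eef_pos: [0.4891, -0.2586, 0.0578]
eef_rot: [0.998, -0.07, 0.001, 0.001]
wrist_force: [-2.8, 2.5, 25.9]
finger_gap: 0.0004
grasp_force: 12.9
```

Emit:
{"api": "hand_motion", "payload": {"deltas": "0,0,0,-0.012,0;0,0,0,0,0;0,-0.018,0,0,0;0,-0.0195,0,0,0;0,0,0,0,0;0,0,0,0,0"}}

```text
time_s: 24.2
eef_pos: [0.4494, -0.2523, 0.0662]
eef_rot: [0.998, -0.07, -0.001, -0.0]
wrist_force: [-0.2, -0.6, -0.8]
finger_gap: -0.0002
grasp_force: 0.0
```

```bash
python3 go.py .4517 -.2536 .064 -98.2
```

```text
t 24.20 pos [ 0.4494 -0.2523  0.0662] yaw -98.02 | turn 0.0032 then [0.0025 0.001  0.0022] before turn [0.0025 0.001  0.0022] j [ 0.42  0.6   0.01  2.19 -0.01  0.36 -1.28]
```

Emit:
{"api": "hand_motion", "payload": {"deltas": "0,0.0015,0.001,0.002,0;0,0,0,0.003,0;0,0,0,0.001,0;0,0,0,0.001,0;0,0,0,0,0"}}

```text
time_s: 24.62
eef_pos: [0.4539, -0.2543, 0.06]
eef_rot: [0.998, -0.069, 0.001, 0.0]
wrist_force: [-0.4, 0.1, 5.1]
finger_gap: -0.0002
grasp_force: 2.6
```

Emit:
{"api": "hand_motion", "payload": {"deltas": "0,0,0,0.001,0;0,0,0,0.001,0;0,0,0,0,0"}}

```text
time_s: 24.87
eef_pos: [0.4535, -0.2543, 0.0582]
eef_rot: [0.998, -0.069, 0.001, 0.0]
wrist_force: [-0.5, 0.1, 6.9]
finger_gap: 0.0
grasp_force: 3.5
```

Emit:
{"api": "hand_motion", "payload": {"deltas": "0,0,0,0.001,0;0,0,0,0.001,0;0,0,0,0,0"}}

```text
time_s: 25.12
eef_pos: [0.4532, -0.2542, 0.057]
eef_rot: [0.998, -0.069, 0.001, 0.0]
wrist_force: [-2.3, 1.0, 16.7]
finger_gap: -0.0003
grasp_force: 8.2
```

Emit:
{"api": "hand_motion", "payload": {"deltas": "0,0,0,0.0005,0;0,0,0,0,0;0,0,0,-0.01,0;0,0,0,0,0;0,0.018,0,0,0;0,0.018,0,0,0;0,0,0,0.003,0;0,0,0,0.003,0;0,0,0,0.002,0;0,0,0,0.002,0;0,0,0,0,0"}}

```text
time_s: 26.03
eef_pos: [0.4875, -0.2585, 0.057]
eef_rot: [0.998, -0.07, -0.0, -0.0]
wrist_force: [-1.9, 2.4, 20.8]
finger_gap: 0.0001
grasp_force: 10.2
```

Emit:
{"api": "hand_motion", "payload": {"deltas": "0,0,0,0.001,0;0,0,0,0,0"}}

```text
time_s: 26.2
eef_pos: [0.4875, -0.2585, 0.057]
eef_rot: [0.998, -0.07, 0.0, -0.0]
wrist_force: [-3.3, 2.5, 28.3]
finger_gap: -0.0002
grasp_force: 14.0
```

Both ends stand at 0.057 under load. Retreat and check once more.

Emit:
{"api": "hand_motion", "payload": {"deltas": "0,0,0,-0.02,0;0,0,0,-0.04,0;0,0,0,-0.04,0;0,0,0.04,-0.02,0;0.0,0,0.04,0,0;0.0,0,0.04,0,0;0,0,0.04,0,0;0,0,0.03,0,0;0,0,0,0,0"}}

```text
time_s: 26.95
eef_pos: [0.4567, -0.4531, 0.1723]
eef_rot: [0.997, -0.075, -0.001, 0.003]
wrist_force: [-0.3, -0.8, -0.2]
finger_gap: 0.0002
grasp_force: 0.0
```

```bash
python3 look2.py 10 .057; python3 -c "
import cv2,numpy as np
a=cv2.imread('pics/c10.png');t=cv2.imread('pics/t10.png')
b=cv2.resize(t[120:270,140:510],(780,316),interpolation=cv2.INTER_CUBIC)[:, :780]
cv2.imwrite('pics/f.png',np.vstack([cv2.resize(a,(568,284)) if 0 else cv2.copyMakeBorder(cv2.resize(a,(568,284)),0,0,0,212,0),b]))"
```

```text
top [[412.6, 214.1], [414.6, 189.8], [433.3, 191.3], [431.3, 215.6]] [ 0.4722 -0.2572  0.057 ] [np.float64(0.0683), np.float64(0.0517)] [np.float64(-7.9), np.float64(-96.2)]
side [[327.5, 138.8], [330.5, 126.4], [353.5, 131.9], [350.5, 144.3]] [ 0.4705 -0.2589  0.057 ] [np.float64(0.0638), np.float64(0.0758)] [np.float64(-85.8), np.float64(171.5)]
```

View pics/f.png

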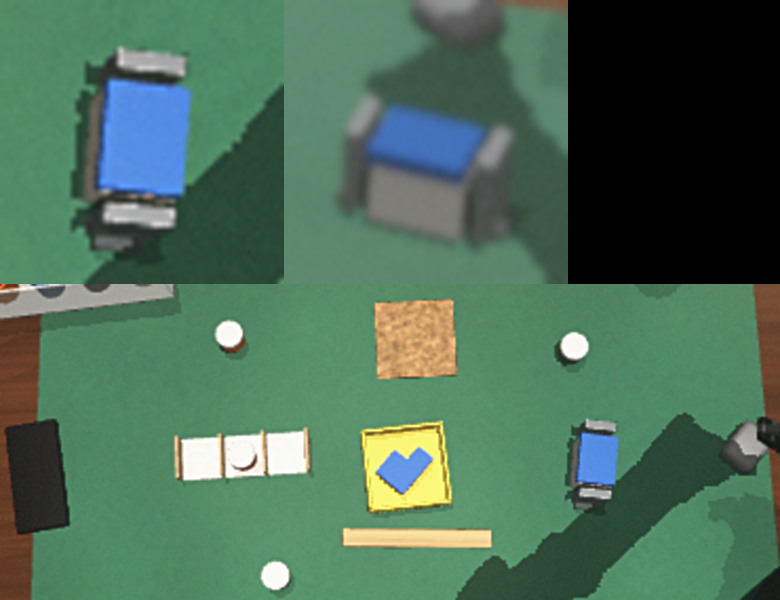

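The picture shows the sound lid home between the clamps, the chipped lid lying in the tray, and the pots, phone and stick where they were.

```bash
python3 -c "
from cell import bot, eyes, job_done, get_obs
print(job_done())"
```

```text
the job is handed in; nothing more can be done
None
```

The job is handed in at about 27 s of robot time: the chipped lid is in the scrap tray, the sound lid is home on the tub (top read 57 mm at both ends under load), and nothing else was seen to have moved in the last picture.

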